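# Hang the rinsed beakers to drain

### The job

Hang the two rinsed steel beakers mouth-down on the leaning pegs of the draining rack, the tall beaker on the long peg and the short beaker on the short peg, each slid down until its bottom rests on the peg's end. Push the drip tray fully home under the rack, and leave the tape measure, brick, spray can and loose horseshoe where they are.

Things in the scene. Friction and masses are not known exactly. Their poses are not given: they have to be found in the camera images.
- rack: fixed draining rack of dark steel, 190x275 mm. Origin: middle of its underside; -x is its front (robot side), +y its left; yaw varies. At the back a sloped bar (top face at x 60, z 100 mm) carries two wooden pegs, 22 mm thick with domed ends, at y +75 (long, 135 mm) and y -75 mm (short, 95 mm). They lean 35 deg from vertical to the front: root to tip is (-0.574, 0, 0.819) in its frame.
- long_peg_tip (a point): the end of the long peg (rack frame -17, +75, +211 mm); axes as the rack's
- short_peg_tip (a point): the end of the short peg (rack frame +6, -75, +178 mm); axes as the rack's
- tray (a joint): slide of the steel drip tray (200 mm wide, 150 long) that runs on the worktop under the pegs: 0 is fully home (end stop); grows in m as it is drawn out along the rack's -x; starts 0.04 to 0.075. About 2 N of friction plus 8 N per m/s; stays where it is left.
- tray_front (a point): middle of the outer face of the tray's upright front panel, 40 mm above the worktop; the panel is 204 mm wide, stands from 2 to 56 mm high and is pushed along the rack's +x. The bead along its top edge stands 1 mm further out than the face. Axes as the rack's.
- tall_cup: loose straight-sided stainless steel beaker, no handle, outer diameter 60 mm, wall 3 mm (inside diameter 54), 120 mm tall, bottom 5 mm thick, 0.1 to 0.25 kg. Starts standing mouth-down on the worktop. Origin: centre of the outside of its closed bottom (so 120 mm up at the start); its z axis points along its axis to the mouth.
- tall_cup_floor (a point): centre of the tall beaker's inner bottom, 5 mm inside the origin; inside it is 115 mm deep
- short_cup: as the tall beaker, but 80 mm tall (origin 80 mm up at the start)
- short_cup_floor (a point): centre of the short beaker's inner bottom, 5 mm inside the origin; inside it is 75 mm deep
- tape_measure: bystander: yellow tape measure, 32x78x59 mm, standing on the worktop; origin under its middle
- brick: bystander: pale half brick, 62x112x52 mm; origin under its middle
- spray_can: bystander: marking spray can, 55 mm across, 172 mm tall, standing; origin under its middle
- shoe_a: bystander: loose horseshoe lying flat, 122x146x10 mm; origin under its middle

How it is judged:
By the outcome, as a careful person would: the job done as asked, in the order asked, and still so for the second after the job is handed in, with the robot touching nothing.
It also fails if it takes over 72 s, if anything falls off the work surface, if the arm or the gripper's body presses on something with over 40 N, if the wrist force passes 120 N, or if a joint passes its speed limit or range.

### The arm

A 6-joint arm with a two-finger parallel gripper is mounted at the origin on a cart in front of the work surface, level with it; the furniture and walls round the work are solid. World frame = base frame: x ahead of the robot, y to its left, z up, the work surface at z = 0. Lengths are in m, angles in rad, forces in N, time in s.
With the tool pointing down it reaches from about 0.35 to 0.85 m from the base axis. Payload 8.1 kg.
Tool frame: the origin (TCP) lies at the very end of the fingers, on their centre line; the grasp point (between the pads) lies 19 mm behind it; z points along the fingers, y is the line along which they close (so a half turn about z gives the same grasp; the last joint's range is limited). The gripper opens to 93 mm and grips with 3 to 60 N. Pads are 15 mm wide; open, the fingers measure 128 mm over their backs; the gripper's body (75 mm by 188 mm) begins 65 mm behind the grasp point.
Start: joints at [1.08, 0.13, 1.488, -0, 1.523, -0.085], TCP at [0.237, 0.551, 0.219] pointing down, gripper open.
Joint ranges: [-2.96, 2.96], [-0.89, 2.26], [0.02, 2.5], [-1.34, 4.48], [0, 2.73], [-2.66, 2.66]. Speed limits (rad/s): [2.39, 2.39, 2.79, 3.14, 3.14, 3.14].

### API

Orientations are given as a rotation vector (axis times angle).
In Python, from plant import monitor, eyes, ticket gives the robot as it stands.
- The arm moves only by the tool arm_command, never from a script. Its argument "deltas" is a list that holds one entry, the list of rows, each a list of 6 numbers: the shift along the world's x, y, z in cm, then the turn, a rotation vector about the world's x, y, z in degrees. In form: [[[tx, ty, tz, rx, ry, rz], ...]]. A call has 1 to 12 rows; each row shifts and turns the commanded pose from where the row before left it; what a row does not reach is not made up. A row lasts 1/12 s, in which the tool goes at most 41.7 mm and 7.16 degrees, less where a joint would pass 70% of its speed; a pose out of reach is approached as far as the arm can. A call is refused whole if a number of a shift passes 4.17 or a number of a turn 7.16, either way. A call with a gripper value outside its range is refused whole. "gripper" is the opening, from -1 (shut) to 1 (fully open), set as the call begins (left out, the last holds). The fingers move at their own pace and stop on an object; "squeeze" is the grip in N (left out, the last holds). Time passes only in rows, so rows that do not move let the fingers close. It gives the time, the measured TCP pose, the force, the opening and the grip force at its end, in the units of the state.
- monitor.read_state(): the state, without advancing time (a new reading comes with each control period).
- eyes.read_camera(name): name is "scene" or "top" or "wrist"; returns the picture (384x512x3 uint8, blue, green, red); there is no depth.
- eyes.camera_model(name): a dict with "fx", "fy", "cx", "cy" (pixels), "rvec" (rotation vector, rad) and "tvec" (3), from world to camera coordinates, as OpenCV has them. Camera axes: x right, y down, z forward; pixel columns grow to the right and rows downward; lengths in m; the calibration is good to about 2 mm. The wrist camera is an equidistant fisheye: a pixel r from the principal point sees the ray r / f radians off the axis. A picture is of the moment at which its call begins: read the wrist's pose just before it. camera_model takes no time and is no camera call; for the wrist camera it gives the pose at the moment of the call.
- ticket.close_job(): hands the job in; it is judged then, once.
The state is a dict: "t": time; "q": joint angles; "dq": joint speeds; "joint_torque": joint torques, N m; "tool_pos": TCP position; "orientation": TCP orientation; "force": force on the tool from outside, world axes, zero at the start; "wrist_torque": the same for the moment, N m; "opening": finger opening in m; "gripper_force": force on a finger pad.
Only numpy, scipy, OpenCV 4.12 (cv2) and the standard library are available. Lean on these libraries where they do the work, as an engineer would, in place of code of your own. Each camera call takes 0.05 s, during which the arm holds its last target. There are 200 camera calls.

## Working session

There is one attempt and no reset: what is moved stays moved. The work goes in short steps, Python scripts to look and compute and a tool call to move; the robot and the scene stay as the last step left them, time stands still between calls to the robot, and variables do not carry over. Pictures are saved under pics/ and viewed, at most 10 in all, crops included, and the job is handed in when it is done.

Besides the shell and the picture viewer there is one more tool, called after "Request:" as name(argument=value, ...) on one line, values as JSON. arm_command: Moves the arm, as the interface text tells. Its arguments: {"type":"object","properties":{"deltas":{"type":"array"},"gripper":{"type":"number"},"squeeze":{"type":"number"}},"required":["deltas"]}

```bash
ls; mkdir -p pics; python3 - <<'E'
from plant import monitor, eyes
import cv2
print(monitor.read_state())
for n in ("scene","top"):
    im=eyes.read_camera(n); cv2.imwrite(f"pics/{n}0.png",im)
    print(n,eyes.camera_model(n))
E
```

```text
pics
{'t': 0.0, 'q': array([ 1.07958511e+00,  1.31169045e-01,  1.48928306e+00, -1.59625910e-05,
        1.52297906e+00, -8.54113906e-02]), 'dq': array([ 0.00043503,  0.00035419, -0.00098653,  0.00047891, -0.00174205,
        0.00070569]), 'joint_torque': array([-1.17454092e-03, -5.59886241e+01, -4.91736031e+01,  7.64681166e-02,
        3.62691621e-02, -1.56430160e-04]), 'tool_pos': array([0.23657477, 0.55077346, 0.21758066]), 'orientation': array([-6.32960519e-01, -3.07664906e+00,  2.77540269e-03]), 'force': array([-0.62244026, -0.18160007,  0.29715468]), 'wrist_torque': array([-0.02938102,  0.03203464,  0.06573492]), 'gripper_force': 0.0, 'opening': 0.09306207451205858}
scene {'fx': 363.1195224882366, 'fy': 363.1195224882366, 'cx': 258.609471303163, 'cy': 189.4095692582955, 'rvec': array([ 2.32388421, -0.82129711,  0.31541427]), 'tvec': array([-0.39978312,  0.39478637,  0.99028334])}
top {'fx': 358.2538468858981, 'fy': 358.2538468858981, 'cx': 265.6671599141175, 'cy': 193.2515544285761, 'rvec': array([ 2.11365798, -2.12420149,  0.14469048]), 'tvec': array([0.06890191, 0.58231942, 1.09804131])}
```

View pics/scene0.png

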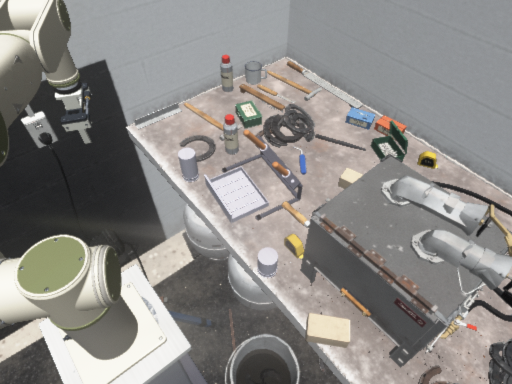

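View pics/top0.png

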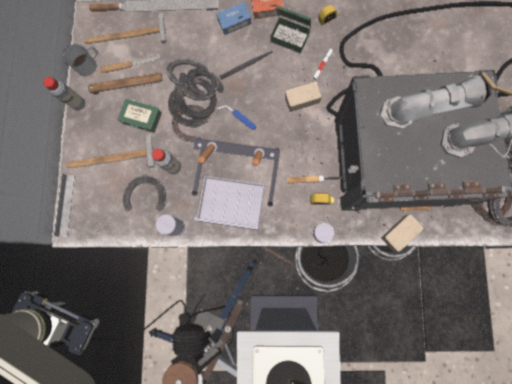

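The scene picture shows the tall beaker at (188,163), the short one at (267,261), the tray at (237,193) and the pegs near (253,142) and (283,172). In the top view the beakers are at (169,225) and (323,233), the tray at (230,203), and the peg tops at (205,155) and (257,158).

```bash
python3 - <<'E'
import cv2,numpy as np
a=cv2.imread("pics/top0.png")[125:255,140:345]; b=cv2.imread("pics/scene0.png")[120:280,165:325]
cv2.imwrite("pics/tc.png",cv2.resize(a,(800,507),interpolation=cv2.INTER_CUBIC))
cv2.imwrite("pics/sc.png",cv2.resize(b,(600,600),interpolation=cv2.INTER_CUBIC))
E
```

```text
(no output)
```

View pics/tc.png

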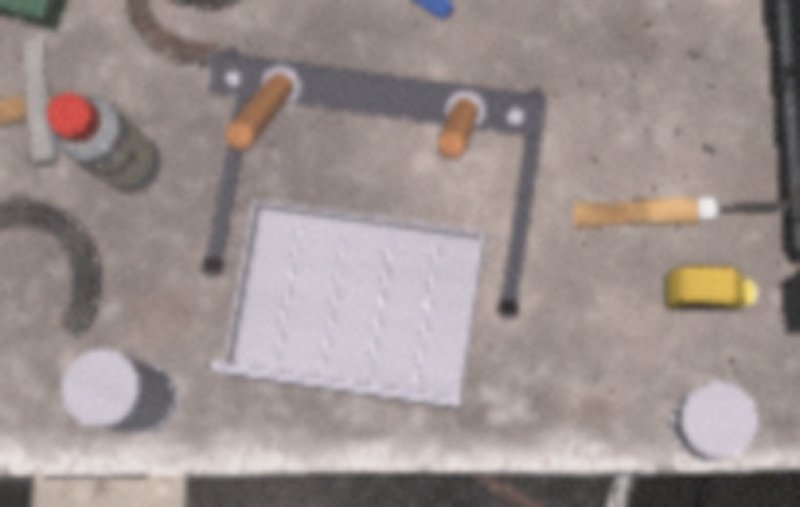

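View pics/sc.png

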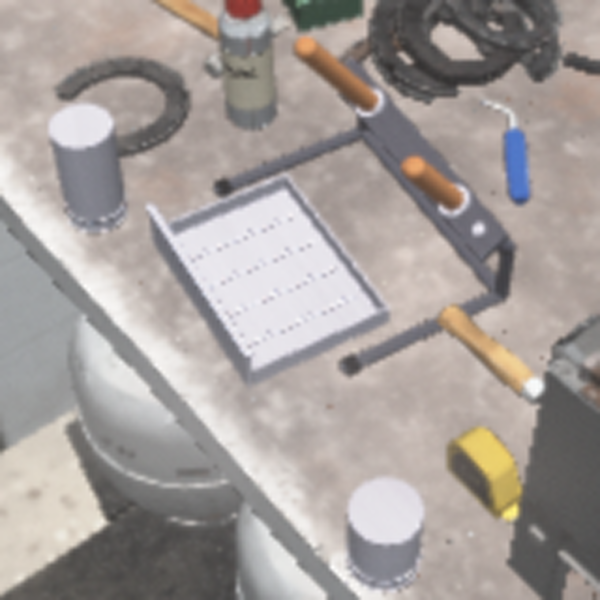

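The crops show the peg tips at top crop (241,136)/(452,146) and scene crop (305,46)/(412,166). The cup tops are at (100,387)/(718,419) and (83,127)/(385,512), and the tray's bead ends at top crop (214,368)/(461,402).

```bash
cat > h.py <<'E'
import cv2,numpy as np
from plant import monitor, eyes
def cam(n):
    m=eyes.camera_model(n); return m,cv2.Rodrigues(np.array(m['rvec']))[0],np.array(m['tvec'])
def ray(n,p):
    m,R,t=cam(n); d=R.T@np.array([(p[0]-m['cx'])/m['fx'],(p[1]-m['cy'])/m['fy'],1]); return -R.T@t,d/np.linalg.norm(d)
def plane(n,p,z):
    o,d=ray(n,p); return o+d*(z-o[2])/d[2]
def tri(pt,ps):
    A=np.zeros((3,3));b=np.zeros(3);L=[ray("top",pt),ray("scene",ps)]
    for o,d in L:
        M=np.eye(3)-np.outer(d,d);A+=M;b+=M@o
    x=np.linalg.solve(A,b); return x,[np.linalg.norm(np.cross(x-o,d)) for o,d in L]
def proj(n,X):
    m,R,t=cam(n);c=R@np.array(X)+t;return np.array([m['cx']+m['fx']*c[0]/c[2],m['cy']+m['fy']*c[1]/c[2]])
E
python3 - <<'E'
from h import *
np.set_printoptions(precision=4,suppress=True)
T=lambda x,y:(140+(x+.5)/3.902-.5,125+(y+.5)/3.902-.5)
S=lambda x,y:(165+(x+.5)/3.75-.5,120+(y+.5)/3.75-.5)
for k,a,b in [("long",(241,136),(305,46)),("short",(452,146),(412,166)),("longroot",(281,82),(372,102)),("shortroot",(465,105),(456,198)),("tall",(100,387),(83,127)),("shortc",(718,419),(385,512)),("footL",(212,265),(223,187)),("footR",(508,307),(350,365)),("trayBL",(214,368),(151,208)),("trayBR",(461,402),(250,378))]:
    x,e=tri(T(*a),S(*b)); print(k,x,np.round(e,4))
for k,a,b,z in [("tall",(100,387),(83,127),.12),("shortc",(718,419),(385,512),.08),("trayL",(214,368),(151,208),.056),("trayR",(461,402),(250,378),.056)]:
    print(k,plane("top",T(*a),z),plane("scene",S(*b),z))
# cup tops by mask
for n in("top","scene"):
    im=cv2.imread(f"pics/{n}0.png");g=im.min(2)
    m=(g>165).astype(np.uint8)
    N,l,s,c=cv2.connectedComponentsWithStats(m)
    for i in range(1,N):
        if 150<s[i,4]<3000: print(n,s[i],c[i],plane(n,c[i],.12)[:2],plane(n,c[i],.08)[:2])
E
```

```text
long [0.655  0.2427 0.2045] [0.0003 0.0003]
short [0.6541 0.0916 0.172 ] [0. 0.]
longroot [0.7286 0.2341 0.0994] [0.0008 0.0008]
shortroot [0.7062 0.0855 0.1016] [0. 0.]
tall [0.4821 0.3655 0.1146] [0.0015 0.0015]
shortc [ 0.4565 -0.1121  0.0742] [0.0002 0.0002]
footL [0.5952 0.3077 0.0056] [0.0008 0.0008]
footR [0.5564 0.0537 0.0051] [0. 0.]
trayBL [0.5025 0.2927 0.0499] [0.0013 0.0013]
trayBR [0.4745 0.0937 0.0131] [0.0011 0.0011]
tall [0.4804 0.3645 0.12  ] [0.481  0.3595 0.12  ]
shortc [ 0.4564 -0.1115  0.08  ] [ 0.454  -0.1144  0.08  ]
trayL [0.5008 0.2919 0.056 ] [0.501  0.2869 0.056 ]
trayR [0.4723 0.0909 0.056 ] [0.457  0.0685 0.056 ]
top [464  79  19  16 178] [472.6573  86.4494] [ 0.9023 -0.5802] [ 0.9216 -0.6032]
top [287  82  33  23 455] [302.9692  92.9473] [ 0.89   -0.0544] [ 0.9088 -0.0575]
top [431  85  37  27 531] [448.6008  98.0019] [ 0.8655 -0.5034] [ 0.8834 -0.5235]
top [406  94  24  13 222] [418.8108 100.036 ] [ 0.8603 -0.412 ] [ 0.878  -0.4287]
top [125 105  26  17 260] [137.3077 113.5192] [0.8298 0.4695] [0.8464 0.4861]
top [464 126  23  13 180] [474.5667 132.583
[... 1741 characters left out ...]
601 -0.0558]
scene [185 204  30  32 381] [196.7559 222.126 ] [0.348  0.0897] [0.3597 0.1164]
scene [412 230  32  33 241] [423.3485 247.9544] [ 0.8033 -0.3905] [ 0.8353 -0.3853]
scene [ 433  230   79   47 1140] [476.0763 252.2114] [ 0.9087 -0.4931] [ 0.9454 -0.4924]
scene [   0  235  108   82 2971] [ 49.7577 282.3938] [-0.0594  0.1683] [-0.0659  0.1985]
scene [230 256  30  34 359] [242.0585 274.4847] [ 0.3493 -0.1315] [ 0.361  -0.1147]
scene [ 308  309   43   33 1022] [328.8679 326.3601] [ 0.4305 -0.3755] [ 0.4458 -0.3696]
scene [454 308  43  42 690] [478.9681 327.371 ] [ 0.7166 -0.6098] [ 0.7447 -0.6143]
scene [ 317  339   61   45 1225] [350.422  362.1559] [ 0.4094 -0.464 ] [ 0.4238 -0.462 ]
```

```bash
python3 - <<'E'
from h import *
np.set_printoptions(precision=4,suppress=True)
T=lambda x,y:(140+(x+.5)/3.902-.5,125+(y+.5)/3.902-.5)
print("can",plane("top",T(73,117),.172), plane("scene",(165+244/3.75,120+5/3.75),.172))
print("furnace top-front-left from top", [plane("top",(345,208),z) for z in(0,.15,.3)])
print("furnace bottom scene",plane("scene",(303,272),0),plane("scene",(400,358),0), tri((345,200),(312,212)))
print("table edge",plane("top",(200,245),0),plane("top",(320,245),0))
for yaw,ox,oy in[(-8.7,.6585,.1675)]:
    c,s=np.cos(np.radians(yaw)),np.sin(np.radians(yaw))
    R=np.array([[c,-s,0],[s,c,0],[0,0,1]]);o=np.array([ox,oy,0])
    for k,v in dict(long=(-.017,.075,.211),short=(.006,-.075,.178),lr=(.06,.075,.1),sr=(.06,-.075,.1)).items():
        X=o+R@np.array(v); a=proj("top",X);b=proj("scene",X)
        print(k,X,(a-[140,125]+.5)*3.902-.5,(b-[165,120]+.5)*3.75-.5)
E
```

```text
can [0.6797 0.3779 0.172 ] [0.6685 0.354  0.172 ]
furnace top-front-left from top [array([ 0.5398, -0.1942,  0.    ]), array([ 0.5208, -0.1658,  0.15  ]), array([ 0.5019, -0.1373,  0.3   ])]
furnace bottom scene [ 0.5355 -0.1919  0.    ] [ 0.5624 -0.5338  0.    ] (array([ 0.5414, -0.1559,  0.2609]), [np.float64(0.01678486393795784), np.float64(0.01678486393795785)])
table edge [0.4204 0.2839 0.    ] [ 0.4192 -0.1088  0.    ]
long [0.653  0.2442 0.211 ] [237.1742 135.9979] [301.8557  40.5398]
short [0.6531 0.0925 0.178 ] [450.3156 145.3662] [410.741  161.0723]
lr [0.7292 0.2326 0.1   ] [283.2677  80.1742] [372.683  102.2549]
sr [0.7065 0.0843 0.1   ] [466.6535 105.2572] [456.9467 199.8673]
```

Request:
arm_command(deltas=[[[2.44,-1.87,0,0,0,1.46],[2.44,-1.87,0,0,0,1.46],[2.44,-1.87,0,0,0,1.46],[2.44,-1.87,0,0,0,1.46],[2.44,-1.87,0,0,0,1.46],[2.44,-1.87,0,0,0,1.46],[2.44,-1.87,0,0,0,1.46],[2.44,-1.87,0,0,0,1.46],[2.44,-1.87,0,0,0,1.46],[2.44,-1.87,0,0,0,1.46],[0,0,0,0,0,0],[0,0,0,0,0,0]]], gripper=1)

```text
t: 1.1
tool_pos: [0.4816, 0.363, 0.2179]
orientation: [-0.242, -3.131, 0.001]
force: [-0.4, 0.4, -0.3]
opening: 0.0927
gripper_force: 0.0
```

Request:
arm_command(deltas=[[[0,0,-2.4,0,0,0],[0,0,-2.4,0,0,0],[0,0,-2.4,0,0,0],[0,0,-2.4,0,0,0],[0,0,-2.4,0,0,0],[0,0,-2.3,0,0,0],[0,0,0,0,0,0],[0,0,0,0,0,0]]])

```text
t: 1.77
tool_pos: [0.4786, 0.3643, 0.0742]
orientation: [-0.235, -3.129, 0.003]
force: [0.2, 0.4, 0.6]
opening: 0.0927
gripper_force: 0.0
```

Request:
arm_command(deltas=[[[0,0,0,0,0,0],[0,0,0,0,0,0],[0,0,0,0,0,0],[0,0,0,0,0,0],[0,0,0,0,0,0],[0,0,0,0,0,0],[0,0,0,0,0,0],[0,0,0,0,0,0],[0,0,0,0,0,0],[0,0,0,0,0,0],[0,0,0,0,0,0],[0,0,0,0,0,0]]], gripper=-1, squeeze=25)

```text
t: 2.77
tool_pos: [0.4814, 0.3645, 0.0765]
orientation: [0.237, 3.132, 0.001]
force: [-0.2, -1.5, 4.9]
opening: 0.0608
gripper_force: 25.0
```

Request:
arm_command(deltas=[[[0,0,1,0,0,0],[0,0,2.4,0,0,0],[0,0,3,0,0,0],[0,0,3,0,0,0],[0,0,3,0,0,0],[0,0,3,0,0,0],[0,0,3,0,0,0],[0,0,3,0,0,0],[0,0,0,0,0,0],[0,0,0,0,0,0]]])

```text
t: 3.6
tool_pos: [0.4817, 0.3648, 0.2924]
orientation: [0.237, 3.129, 0.004]
force: [-0.2, -0.5, -2.3]
opening: 0.0609
gripper_force: 25.0
```

Request:
arm_command(deltas=[[[1.31,-1.24,0,-0.59,-3.84,0],[1.31,-1.24,0,-0.59,-3.84,0],[1.31,-1.24,0,-0.59,-3.84,0],[1.31,-1.24,0,-0.59,-3.84,0],[1.31,-1.24,0,-0.59,-3.84,0],[1.31,-1.24,0,-0.59,-3.84,0],[1.31,-1.24,0,-0.59,-3.84,0],[1.31,-1.24,0,-0.59,-3.84,0],[1.31,-1.24,0,-0.59,-3.84,0],[0,0,0,0,0,0],[0,0,0,0,0,0],[0,0,0,0,0,0]]])

```text
t: 4.6
tool_pos: [0.5979, 0.2529, 0.2886]
orientation: [0.191, 2.529, -0.062]
force: [0.4, 0.3, -1.3]
opening: 0.0603
gripper_force: 25.0
```

```bash
cat >> h.py <<'E'
from scipy.spatial.transform import Rotation as Ro
np.set_printoptions(precision=4,suppress=True)
U=np.array([-.5674,.0868,.819]);TIP=dict(long=np.array([.653,.2442,.211]),short=np.array([.653,.0925,.178]))
def st(t):
    s=monitor.read_state();R=Ro.from_rotvec(s['orientation']).as_matrix()
    print(s['t'],s['tool_pos'],"z",R[:,2],"y",R[:,1],"q",s['q'],"F",s['force'],s['opening'])
    d=s['tool_pos']-TIP[t];print("along U",d@U,"perp",d-(d@U)*U,"mm off axis",np.linalg.norm(d-(d@U)*U)*1e3)
E
python3 - <<'E'
from h import *
st("long")
a=eyes.read_camera("top")[110:240,140:340];b=eyes.read_camera("scene")[70:230,165:325]
cv2.imwrite("pics/c1.png",np.hstack([cv2.resize(a,(480,312)),cv2.resize(b,(312,312))]))
E
```

```text
4.6 [0.5979 0.2529 0.2886] z [ 0.5637 -0.087  -0.8214] y [ 0.1508  0.9886 -0.0013] q [ 0.5314 -0.2019  1.8078 -0.4211  1.081  -0.7747] F [ 0.3673  0.3329 -1.2557] 0.06026606258640013
along U 0.09558258075597863 perp [-0.0008  0.0004 -0.0006] mm off axis 1.1436017200348498
```

View pics/c1.png

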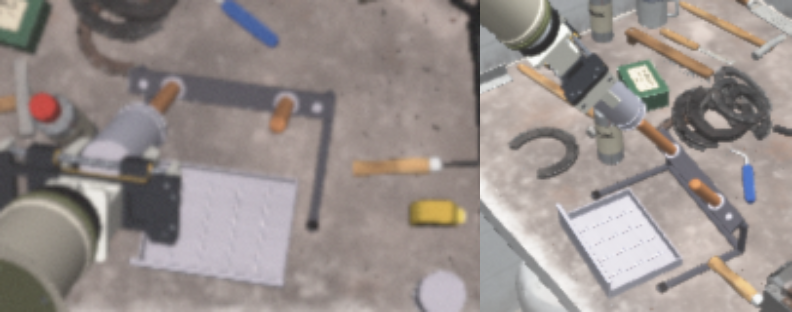

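The cup is in line with the long peg in both views: its mouth sits just above the tip, at about (150,115) in the left half. I'll slide it on.

Request:
arm_command(deltas=[[[0.85,-0.13,-1.23,0,0,0],[0.85,-0.13,-1.23,0,0,0],[0.85,-0.13,-1.23,0,0,0],[0.85,-0.13,-1.23,0,0,0],[0.85,-0.13,-1.23,0,0,0],[0.85,-0.13,-1.23,0,0,0],[0.85,-0.13,-1.23,0,0,0],[0.85,-0.13,-1.23,0,0,0],[0,0,0,0,0,0],[0,0,0,0,0,0]]])

```text
t: 5.53
tool_pos: [0.6665, 0.2423, 0.1903]
orientation: [0.191, 2.527, -0.063]
force: [0.3, 0.1, -0.7]
opening: 0.0608
gripper_force: 25.0
```

```bash
python3 -c "
from h import *
st('long')"
```

```text
5.5333 [0.6665 0.2423 0.1903] z [ 0.5645 -0.0878 -0.8207] y [ 0.1511  0.9885 -0.0018] q [ 0.4492  0.0096  1.793  -0.4389  0.868  -0.7646] F [ 0.2672  0.1323 -0.6525] 0.06079694599213091
along U -0.024751572925946735 perp [-0.0006  0.0002 -0.0004] mm off axis 0.7581888993718711
```

Request:
arm_command(deltas=[[[-0.27,0.04,-0.19,0,0,0],[-0.27,0.04,-0.19,0,0,0],[-0.27,0.04,-0.19,0,0,0],[-0.2,0.03,-0.14,0,0,0],[0.17,-0.03,-0.25,0,0,0],[0.17,-0.03,-0.25,0,0,0],[0.17,-0.03,-0.25,0,0,0],[0,0,0,0,0,0],[0,0,0,0,0,0]]])

```text
t: 6.28
tool_pos: [0.6617, 0.2426, 0.1762]
orientation: [0.191, 2.526, -0.062]
force: [0.2, 0.6, -1.0]
opening: 0.0605
gripper_force: 25.0
```

Request:
arm_command(deltas=[[[0.11,-0.02,-0.16,0,0,0],[0.06,-0.01,-0.08,0,0,0],[0,0,0,0,0,0],[0,0,0,0,0,0]]])

```text
t: 6.62
tool_pos: [0.6635, 0.2425, 0.1742]
orientation: [0.191, 2.525, -0.061]
force: [-0.2, 0.8, -2.2]
opening: 0.0608
gripper_force: 25.0
```

Keep creeping until contact.

Request:
arm_command(deltas=[[[0.11,-0.02,-0.16,0,0,0],[0,0,0,0,0,0],[0,0,0,0,0,0]]])

```text
t: 6.87
tool_pos: [0.6646, 0.2426, 0.1736]
orientation: [0.191, 2.525, -0.061]
force: [-7.6, -1.3, 4.4]
opening: 0.0607
gripper_force: 25.0
```

Request:
arm_command(deltas=[[[0.11,-0.02,-0.16,0,0,0],[0,0,0,0,0,0],[0,0,0,0,0,0]]])

```text
t: 7.12
tool_pos: [0.666, 0.2425, 0.1732]
orientation: [0.191, 2.523, -0.06]
force: [-12.0, -2.7, 10.0]
opening: 0.0606
gripper_force: 25.0
```

Request:
arm_command(deltas=[[[0.11,-0.02,-0.16,0,0,0],[0,0,0,0,0,0],[0,0,0,0,0,0]]])

```text
t: 7.37
tool_pos: [0.6675, 0.2424, 0.1727]
orientation: [0.191, 2.522, -0.06]
force: [-14.9, -2.8, 15.3]
opening: 0.0605
gripper_force: 25.0
```

Request:
arm_command(deltas=[[[-0.2,0.03,0.25,0,0,0],[-0.16,0.02,-0.12,0,0,0],[0,0,0,0,0,0],[0,0,0,0,0,0]]])

```text
t: 7.7
tool_pos: [0.6628, 0.2424, 0.17]
orientation: [0.191, 2.526, -0.062]
force: [0.1, 0.1, -1.2]
opening: 0.0605
gripper_force: 25.0
```

Request:
arm_command(deltas=[[[0,0,0,0,0,0],[0,0,0,0,0,0],[0,0,0,0,0,0],[0,0,0,0,0,0],[0,0,0,0,0,0],[0,0,0,0,0,0],[0,0,0,0,0,0],[0,0,0,0,0,0],[0,0,0,0,0,0],[0,0,0,0,0,0]]], gripper=1)

```text
t: 8.53
tool_pos: [0.6631, 0.2425, 0.1707]
orientation: [0.191, 2.525, -0.061]
force: [0.3, -1.1, -0.1]
opening: 0.093
gripper_force: 0.0
```

```bash
python3 - <<'E'
from h import *
st("long")
a=eyes.read_camera("top")[110:240,140:340];b=eyes.read_camera("scene")[70:230,165:325]
cv2.imwrite("pics/c2.png",np.hstack([cv2.resize(a,(480,312)),cv2.resize(b,(312,312))]))
E
```

```text
8.5333 [0.6631 0.2425 0.1707] z [ 0.5664 -0.087  -0.8195] y [ 0.1506  0.9886 -0.0009] q [ 0.4525  0.0206  1.8204 -0.4563  0.8325 -0.7378] F [ 0.2596 -1.1476 -0.1104] 0.09297721995968568
along U -0.038858071191393485 perp [-0.0119  0.0017 -0.0084] mm off axis 14.709941303075265
```

View pics/c2.png

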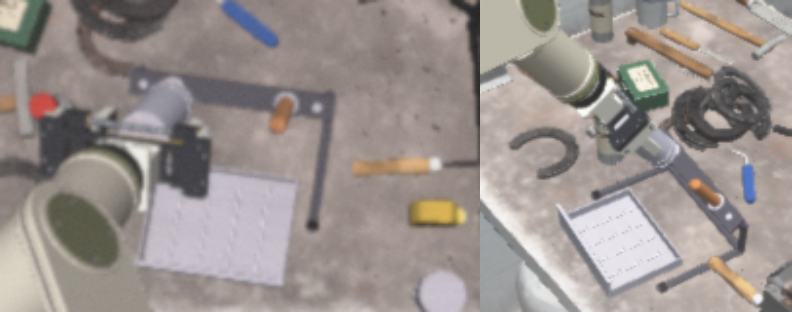

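The tall cup is hanging on the long peg, with its mouth end near the bar at (180,90) left and (660,150) right. Next I'll withdraw and go to the short cup.

Request:
arm_command(deltas=[[[-0.85,0.13,1.23,0,0,0],[-1.7,0.26,2.46,0,0,0],[-1.7,0.26,2.46,0,0,0],[-1.7,0.26,2.46,0,0,0],[-1.7,0.26,2.46,0,0,0],[0,0,0,0,0,0]]])

```text
t: 9.13
tool_pos: [0.5869, 0.2561, 0.2892]
orientation: [0.191, 2.518, -0.054]
force: [1.0, 0.2, 2.0]
opening: 0.0931
gripper_force: 0.0
```

Request:
arm_command(deltas=[[[-1.2,-3.2,-0.6,0.48,3.15,0],[-1.2,-3.2,-0.6,0.48,3.15,0],[-1.2,-3.2,-0.6,0.48,3.15,0],[-1.2,-3.2,-0.6,0.48,3.15,0],[-1.2,-3.2,-0.6,0.48,3.15,0],[-1.2,-3.2,-0.6,0.48,3.15,0],[-1.2,-3.2,-0.6,0.48,3.15,0],[-1.2,-3.2,-0.6,0.48,3.15,0],[-1.2,-3.2,-0.6,0.48,3.15,0],[-1.2,-3.2,-0.6,0.48,3.15,0],[-1.2,-3.2,-0.6,0.48,3.15,0],[0,0,0,0,0,0]]])

```text
t: 10.13
tool_pos: [0.4528, -0.1027, 0.2136]
orientation: [-0.243, -3.125, 0.003]
force: [0.2, 0.7, -0.8]
opening: 0.0931
gripper_force: 0.0
```

```bash
python3 -c "
from h import *
st('long')"
```

```text
10.1333 [ 0.4528 -0.1027  0.2136] z [-0.0076 -0.0012 -1.    ] y [ 0.1549  0.9879 -0.0024] q [-0.3305 -0.2349  1.8499 -0.0036  1.5334 -1.7456] F [ 0.2464  0.7084 -0.8259] 0.09313762117028701
along U 0.08560833047723437 perp [-0.1516 -0.3543 -0.0675] mm off axis 391.2588897936853
```

Request:
arm_command(deltas=[[[0.3,-0.9,-1,0,0,0],[0,0,-2.7,0,0,0],[0,0,-2.7,0,0,0],[0,0,-2.7,0,0,0],[0,0,-2.7,0,0,0],[0,0,-2.7,0,0,0],[0,0,-2.7,0,0,0],[0,0,0,0,0,0],[0,0,0,0,0,0]]])

```text
t: 10.88
tool_pos: [0.4563, -0.1056, 0.042]
orientation: [-0.234, -3.128, -0.001]
force: [0.9, 0.1, 0.9]
opening: 0.093
gripper_force: 0.0
```

Request:
arm_command(deltas=[[[0,0,0,0,0,0],[0,0,0,0,0,0],[0,0,0,0,0,0],[0,0,0,0,0,0],[0,0,0,0,0,0],[0,0,0,0,0,0],[0,0,0,0,0,0],[0,0,0,0,0,0],[0,0,0,0,0,0],[0,0,0,0,0,0],[0,0,0,0,0,0],[0,0,0,0,0,0]]], gripper=-1, squeeze=25)

```text
t: 11.88
tool_pos: [0.4583, -0.1072, 0.0443]
orientation: [-0.237, -3.132, 0.002]
force: [-0.3, -0.4, 6.3]
opening: 0.0598
gripper_force: 24.8
```

Request:
arm_command(deltas=[[[0,0,1,0,0,0],[0,0,2.5,0,0,0],[0,0,2.8,0,0,0],[0,0,2.8,0,0,0],[0,0,2.8,0,0,0],[0,0,2.8,0,0,0],[0,0,2.8,0,0,0],[0,0,2.8,0,0,0],[0,0,0,0,0,0]]])

```text
t: 12.63
tool_pos: [0.4599, -0.1075, 0.2534]
orientation: [0.236, 3.125, -0.004]
force: [1.0, 0.7, -0.7]
opening: 0.0596
gripper_force: 24.8
```

Request:
arm_command(deltas=[[[1.34,1.88,0,-0.48,-3.15,0],[1.34,1.88,0,-0.48,-3.15,0],[1.34,1.88,0,-0.48,-3.15,0],[1.34,1.88,0,-0.48,-3.15,0],[1.34,1.88,0,-0.48,-3.15,0],[1.34,1.88,0,-0.48,-3.15,0],[1.34,1.88,0,-0.48,-3.15,0],[1.34,1.88,0,-0.48,-3.15,0],[1.34,1.88,0,-0.48,-3.15,0],[1.34,1.88,0,-0.48,-3.15,0],[1.34,1.88,0,-0.48,-3.15,0],[0,0,0,0,0,0]]])

```text
t: 13.63
tool_pos: [0.6042, 0.103, 0.2439]
orientation: [0.188, 2.526, -0.06]
force: [-1.0, 0.3, -1.6]
opening: 0.06
gripper_force: 24.7
```

```bash
python3 - <<'E'
from h import *
st("short")
a=eyes.read_camera("top")[110:240,140:340];b=eyes.read_camera("scene")[90:250,165:325]
cv2.imwrite("pics/c3.png",np.hstack([cv2.resize(a,(480,312)),cv2.resize(b,(312,312))]))
E
```

```text
13.6333 [0.6042 0.103  0.2439] z [ 0.5666 -0.0852 -0.8196] y [ 0.1479  0.989  -0.0005] q [ 0.209  -0.3784  2.0331 -0.2546  0.9231 -1.1182] F [-0.961   0.3156 -1.5593] 0.0600283641051485
along U 0.08258739637236343 perp [-0.0019  0.0033 -0.0017] mm off axis 4.1753043669996215
```

View pics/c3.png

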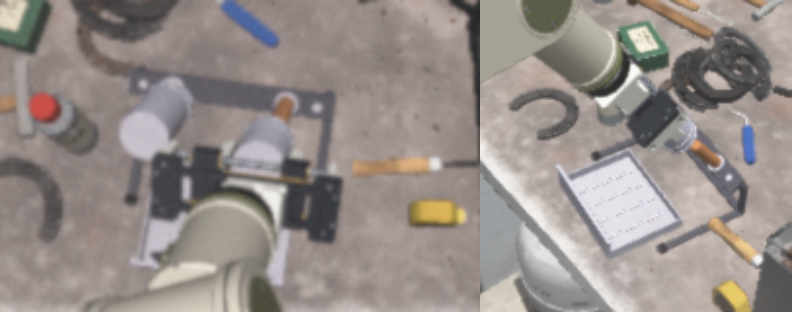

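The tall cup rests on its peg and the short cup is in line with the short peg (cup at (268,140), peg at (287,105)). Its offset is 3–4 mm to the left, which I correct on the way in.

Request:
arm_command(deltas=[[[0.2,-0.4,0.17,0,0,0],[0.79,-0.12,-1.15,0,0,0],[0.79,-0.12,-1.15,0,0,0],[0.79,-0.12,-1.15,0,0,0],[0.79,-0.12,-1.15,0,0,0],[0.79,-0.12,-1.15,0,0,0],[0.79,-0.12,-1.15,0,0,0],[0.79,-0.12,-1.15,0,0,0],[-0.27,0.04,-0.19,0,0,0],[-0.27,0.04,-0.19,0,0,0],[-0.27,0.04,-0.19,0,0,0],[0,0,0,0,0,0]]])

```text
t: 14.73
tool_pos: [0.6537, 0.0884, 0.1623]
orientation: [0.192, 2.525, -0.062]
force: [-0.6, -0.2, -1.2]
opening: 0.0598
gripper_force: 24.7
```

```bash
python3 -c "
from h import *
st('short')"
```

```text
14.7333 [0.6537 0.0884 0.1623] z [ 0.5664 -0.0873 -0.8195] y [ 0.1513  0.9885 -0.0008] q [ 0.1567 -0.1692  2.0164 -0.2667  0.7246 -1.1139] F [-0.6091 -0.1576 -1.1819] 0.05983552429612321
along U -0.013586284861553213 perp [-0.007  -0.0029 -0.0046] mm off axis 8.87312018152433
```

Request:
arm_command(deltas=[[[0.22,-0.03,-0.33,0,0,0],[0.22,-0.03,-0.33,0,0,0],[0.22,-0.03,-0.33,0,0,0],[0,0,0,0,0,0],[0,0,0,0,0,0]]])

```text
t: 15.15
tool_pos: [0.6607, 0.0879, 0.1515]
orientation: [0.191, 2.526, -0.062]
force: [0.4, 1.1, -1.2]
opening: 0.0596
gripper_force: 24.7
```

Request:
arm_command(deltas=[[[0.11,-0.02,-0.16,0,0,0],[0,0,0,0,0,0],[0,0,0,0,0,0]]])

```text
t: 15.4
tool_pos: [0.6619, 0.0877, 0.1503]
orientation: [0.191, 2.525, -0.061]
force: [0.7, 0.4, -1.1]
opening: 0.0595
gripper_force: 24.7
```

Request:
arm_command(deltas=[[[0.11,-0.02,-0.16,0,0,0],[0,0,0,0,0,0],[0,0,0,0,0,0]]])

```text
t: 15.65
tool_pos: [0.6632, 0.0877, 0.1498]
orientation: [0.191, 2.525, -0.061]
force: [-9.9, -0.0, 7.2]
opening: 0.0594
gripper_force: 24.7
```

Contact. Back off a little, ease it onto the wall side, release.

Request:
arm_command(deltas=[[[-0.11,0.02,0.1,0,0,0],[-0.16,0.02,-0.12,0,0,0],[-0.16,0.02,-0.12,0,0,0],[0,0,0,0,0,0],[0,0,0,0,0,0]]])

```text
t: 16.07
tool_pos: [0.6584, 0.0881, 0.147]
orientation: [0.191, 2.526, -0.062]
force: [-0.1, 0.1, -1.0]
opening: 0.0595
gripper_force: 24.6
```

Request:
arm_command(deltas=[[[0,0,0,0,0,0],[0,0,0,0,0,0],[0,0,0,0,0,0],[0,0,0,0,0,0],[0,0,0,0,0,0],[0,0,0,0,0,0],[0,0,0,0,0,0],[0,0,0,0,0,0],[0,0,0,0,0,0]]], gripper=1)

```text
t: 16.82
tool_pos: [0.6587, 0.0881, 0.1474]
orientation: [0.191, 2.525, -0.061]
force: [-0.0, -0.5, -0.7]
opening: 0.093
gripper_force: 0.0
```

Request:
arm_command(deltas=[[[-0.85,0.13,1.23,0,0,0],[-1.7,0.26,2.46,0,0,0],[-1.7,0.26,2.46,0,0,0],[-1.7,0.26,2.46,0,0,0],[0,0,0,0,0,0]]])

```text
t: 17.23
tool_pos: [0.6001, 0.0982, 0.2408]
orientation: [0.19, 2.517, -0.058]
force: [-0.0, -0.2, 1.0]
opening: 0.0928
gripper_force: 0.0
```

Request:
arm_command(deltas=[[[-2.5,0,0,0,0,0],[-2.5,0,0,0,0,0],[-2.5,0,0,0,0,0],[-2.5,0,0,0,0,0],[-1.45,2.5,0,0.58,3.7,0],[-1.45,2.5,0,0.58,3.7,0],[-1.45,2.5,0,0.58,3.7,0],[-1.45,2.5,0,0.58,3.7,0],[0,0,0,0,0,0],[0,0,0,0,0,0]]], gripper=-1)

```text
t: 18.07
tool_pos: [0.4414, 0.1981, 0.2334]
orientation: [0.208, 2.786, -0.037]
force: [-0.5, -0.3, -0.2]
opening: 0.0306
gripper_force: 0.0
```

```bash
python3 - <<'E'
from h import *
st("short")
im=eyes.read_camera("top"); a=im[110:240,140:340];b=eyes.read_camera("scene")[90:250,165:325]
cv2.imwrite("pics/c4.png",np.hstack([cv2.resize(a,(480,312)),cv2.resize(b,(312,312))]))
E
```

```text
18.0667 [0.4414 0.1981 0.2334] z [ 0.338  -0.0509 -0.9398] y [ 0.1487  0.9889 -0.0001] q [ 0.471  -0.4966  2.0545 -0.2076  1.3016 -0.9237] F [-0.5126 -0.3475 -0.2493] 0.030632297959096708
along U 0.1746022948277094 perp [-0.1125  0.0904 -0.0876] mm off axis 168.8013658642263
```

View pics/c4.png

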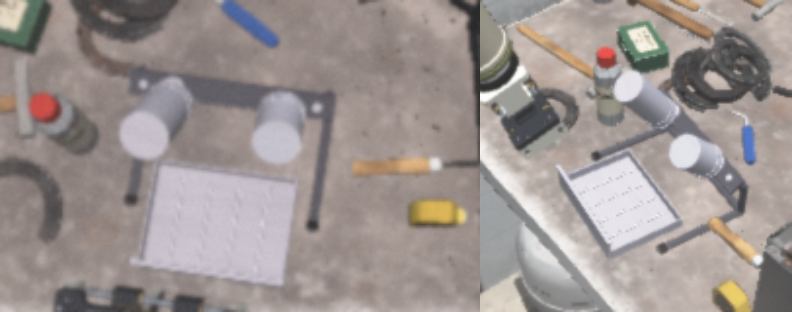

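Both beakers hang on their pegs, bottoms at (145,133) and (278,138) left. The tray is still drawn out, its bead running from (133,262) to (283,282).

Request:
arm_command(deltas=[[[0,0,-2.8,0,0,0],[0,0,-2.8,0,0,0],[0,0,-2.8,0,0,0],[0,0,-2.8,0,0,0],[0,0,-2.8,0,0,0],[0,0,-2.8,0,0,0],[0,0,-2.5,0,0,0],[0,0,0,0,0,0],[0,0,0,0,0,0],[0,0,0,0,0,0]]])

```text
t: 19.0
tool_pos: [0.4422, 0.197, 0.042]
orientation: [0.212, 2.784, -0.036]
force: [-0.1, 0.5, 1.0]
opening: 0.0005
gripper_force: 0.0
```

Request:
arm_command(deltas=[[[0.7,-0.11,0,0,0,0],[0.7,-0.11,0,0,0,0],[0.7,-0.11,0,0,0,0],[0.7,-0.11,0,0,0,0],[0.5,-0.08,0,0,0,0],[0.5,-0.08,0,0,0,0],[0.5,-0.08,0,0,0,0],[0.5,-0.08,0,0,0,0],[0.5,-0.08,0,0,0,0],[0.5,-0.08,0,0,0,0],[0.5,-0.08,0,0,0,0],[0.5,-0.08,0,0,0,0]]])

```text
t: 20.0
tool_pos: [0.5096, 0.1864, 0.0404]
orientation: [0.211, 2.786, -0.037]
force: [-2.7, 1.9, 0.6]
opening: 0.0007
gripper_force: 1.2
```

Request:
arm_command(deltas=[[[0.4,-0.06,0,0,0,0],[0.4,-0.06,0,0,0,0],[0.4,-0.06,0,0,0,0],[0,0,0,0,0,0]]])

```text
t: 20.33
tool_pos: [0.5219, 0.1844, 0.0406]
orientation: [0.211, 2.785, -0.037]
force: [-0.1, -0.2, -0.2]
opening: 0.0006
gripper_force: 0.0
```

Request:
arm_command(deltas=[[[0.2,-0.03,0,0,0,0],[0.2,-0.03,0,0,0,0],[0.2,-0.03,0,0,0,0]]])

```text
t: 20.58
tool_pos: [0.5272, 0.1835, 0.0404]
orientation: [0.211, 2.786, -0.037]
force: [-1.8, 0.3, 1.0]
opening: 0.0004
gripper_force: 1.1
```

Request:
arm_command(deltas=[[[0.2,-0.03,0,0,0,0],[0.2,-0.03,0,0,0,0],[0.2,-0.03,0,0,0,0]]])

```text
t: 20.83
tool_pos: [0.5333, 0.1827, 0.0404]
orientation: [0.211, 2.786, -0.037]
force: [-1.8, 0.2, 0.8]
opening: 0.0005
gripper_force: 1.1
```

Request:
arm_command(deltas=[[[0.2,-0.03,0,0,0,0],[0.2,-0.03,0,0,0,0],[0.2,-0.03,0,0,0,0]]])

```text
t: 21.08
tool_pos: [0.538, 0.1819, 0.04]
orientation: [0.212, 2.789, -0.037]
force: [-26.1, 3.3, 16.8]
opening: 0.0005
gripper_force: 12.6
```

Force rises sharply at the end stop: hold briefly, then retreat.

Request:
arm_command(deltas=[[[0,0,0,0,0,0],[0,0,0,0,0,0],[0,0,0,0,0,0]]])

```text
t: 21.33
tool_pos: [0.5378, 0.182, 0.0399]
orientation: [0.211, 2.789, -0.038]
force: [-14.2, 1.4, 9.1]
opening: 0.0007
gripper_force: 6.7
```

Request:
arm_command(deltas=[[[-1,0.15,0,0,0,0],[-2,0.3,0,0,0,0],[-2.5,0.4,0,0,0,0],[-2.5,0.4,0,0,0,0],[0,1,3,0,0,0],[0,2,3,0,0,0],[0,3,3,0,0,0],[0,3,3,0,0,0],[0,3,3,0,0,0],[0,3,3,0,0,0],[0,0,0,0,0,0],[0,0,0,0,0,0]]])

```text
t: 22.33
tool_pos: [0.4601, 0.3448, 0.2213]
orientation: [0.208, 2.782, -0.031]
force: [0.3, -0.6, -0.8]
opening: 0.0004
gripper_force: 0.0
```

```bash
python3 - <<'E'
from h import *
st("short")
im=eyes.read_camera("top"); a=im[110:240,140:340];b=eyes.read_camera("scene")[90:250,165:325]
cv2.imwrite("pics/c5.png",np.hstack([cv2.resize(a,(480,312)),cv2.resize(b,(312,312))]))
E
```

```text
22.3333 [0.4601 0.3448 0.2213] z [ 0.3418 -0.0472 -0.9386] y [0.1482 0.989  0.0042] q [ 0.7263 -0.158   1.8115 -0.2786  1.2652 -0.6406] F [ 0.328  -0.6135 -0.7533] 0.00038580614467726673
along U 0.166771089817781 perp [-0.0983  0.2378 -0.0933] mm off axis 273.6912448193696
```

View pics/c5.png

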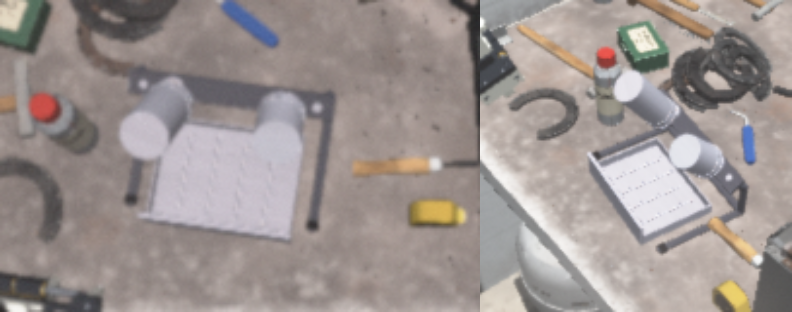

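The tray is in, its bead from (140,215) to (290,238), and both cups hang. I'll check the seating numerically.

```bash
python3 - <<'E'
from h import *
W=np.array([-.81,.124,-.574])
for k in TIP:
    for e in(0,.01):
        X=TIP[k]+(.005+e)*U+.016*W
        print(k,e,(proj("top",X)-[140,110]+.5)*2.4-.5,(proj("scene",X)-[165,90]+.5)*1.95+479.5)
E
```

```text
long 0 [144.1834 133.6893] [628.6477 564.6564]
long 0.01 [141.8011 136.7239] [625.5764 562.1009]
short 0 [274.9682 139.0948] [684.9524 627.6349]
short 0.01 [273.7939 142.0948] [682.1449 625.4124]
```

```bash
python3 -c "
from plant import ticket
print(ticket.close_job())"
```

```text
the job is handed in; nothing more can be done
None
```

I hung the tall beaker on the long peg and the short one on the short peg, both seated on the peg ends, then pushed the tray to its end stop. The job was handed in at about 22 s with no bystander contact seen; no verdict came back.

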